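Square a backing board and a copper blank in the corner jig

TASK

The plywood backing board lies askew in the squaring jig. First push the board home so that it is flush against both fences; then lay the long rectangular copper blank flat on it, lengthwise along the long fence, and square it too, flush against both fences. Let go, leaving both square and the other things on the bench where they are.

Things in the scene. Friction and masses are not known exactly. Their poses are not given: they have to be found in the camera images.
- jig: Fixed squaring jig: steel base plate 205 mm (x) by 260 mm (y), 10 mm thick, origin at the centre of its underside, z up. Two steel fences 20 mm thick, tops 40 mm above the bench (screw heads 43): the long one (235 mm) along the +x edge, inner face at x = 82.5 mm; the short one (175 mm) along the +y edge, inner face at y = 110 mm; a small gap between them at the corner. -x and -y sides open.
- jig_corner (a point): The point where the inner faces of the two fences would meet, at the top of the base plate (10 mm above the bench). Axes as the jig's: x points squarely into the long fence, y squarely into the short fence, z up. Things in the jig have negative x and y here.
- board: Loose plywood board 120 mm (x) by 170 mm (y) by 12 mm thick, 0.17 kg; origin at the centre of its underside. Starts flat on the jig plate, 20 to 50 mm off both fences, turned up to 0.2 rad; slides easily when an edge is pushed. Squared, its 170 mm edge lies on the long fence, its origin at x = -60, y = -85, z = 0 mm of jig_corner.
- blank: Loose copper blank, a rectangular plate 150 mm (x) by 50 mm (y) by 8 mm thick, about 0.5 kg; origin at the centre of its underside. Starts flat on the bench. Squared on the board, its 150 mm edge lies on the long fence and one end on the short fence, its origin at x = -25, y = -75, z = 12 mm of jig_corner.
- weight: Bystander: steel weight, flat bar 100 mm (x) by 36 mm (y) by 20 mm high with an upright wooden grip, 60 mm high in all; origin at the centre of its underside. Leave it. Its place, the blank's and the disc's may be swapped.
- disc: Bystander: round copper disc 104 mm across, 6 mm thick, flat on the bench; origin at the centre of its underside. Leave it.
- offcut: Bystander: short copper offcut 30 mm (x) by 80 mm (y) by 8 mm, flat on the bench; origin at the centre of its underside. Leave it.
- mallet: Bystander: lying wooden mallet, head 100 mm long and 56 mm across, handle 240 mm long along its -x; origin on the bench under the middle of the head. Leave it.
- hammer: Bystander: lying hammer, handle towards its -x; origin on the bench under its middle. Leave it.
- cup: Bystander: copper cup, 76 mm across, 85 mm high; origin at the centre of its underside. Leave it.
- bowl: Bystander: copper bowl, 120 mm across, 50 mm high; origin at the centre of its underside. Leave it.
Not all that is in view belongs to the job. What is shaped like the blank but purple is not meant.

How it is judged:
On the way:
1. the board is square and flush against both fences, flat on the jig, with the blank still on the bench (x of board in the frame of jig_corner between -0.063 and -0.055 m and y of board in the frame of jig_corner between -0.088 and -0.08 m and z of board in the frame of jig_corner below 0.003 m and angle between the x axis of board and the x axis of jig_corner, either way round below 0.025 rad and z of blank in the frame of jig_corner below 0 m), for 0.2 s.
At the end, for the whole second after the job is handed in: Board flat on the jig and blank flat on the board, each within 3 mm of both fences and within 0.025 rad of square, the blank lengthwise along the long fence; both released and at rest (x of board in the frame of jig_corner between -0.063 and -0.055 m and y of board in the frame of jig_corner between -0.088 and -0.08 m and z of board in the frame of jig_corner below 0.003 m and angle between the x axis of board and the x axis of jig_corner, either way round below 0.025 rad and x of blank in the frame of jig_corner between -0.028 and -0.02 m and y of blank in the frame of jig_corner between -0.078 and -0.07 m and z of blank in the frame of jig_corner between 0.01 and 0.015 m and angle between the x axis of blank and the y axis of jig_corner, either way round below 0.025 rad and linear speed of each of blank, board below 0.02 m/s); the robot touches nothing.
It fails at once if a bystander was moved by more than 30 mm (distance of any of weight, disc, offcut, mallet, hammer, cup, bowl from where it was at the start of the episode above 0.03 m).
It also fails if it takes over 61 s, if anything falls off the work surface, if the arm or the gripper's body presses on something with over 40 N, if the wrist force passes 120 N, or if a joint passes its speed limit or range.

ROBOT

A 6-joint arm with a two-finger parallel gripper is mounted at the origin on the work surface. World frame = base frame: x ahead of the robot, y to its left, z up, the work surface at z = 0. Lengths are in m, angles in rad, forces in N, time in s.
With the tool pointing down it reaches from about 0.35 to 0.775 m from the base axis. Payload 7.3 kg.
Tool frame: the origin (TCP) lies at the very end of the fingers, on their centre line; the grasp point (between the pads) lies grip_point_offset behind it (grip_point_offset is the distance from the TCP to the grasp point, in m); z points along the fingers, y is the direction in which the jaws open and shut (so a half turn about z gives the same grasp; the last joint's range is limited). The gripper opens to 92 mm and grips with 3 to 60 N. Pads are 19 mm wide; open, the fingers measure 130 mm over their backs; the gripper's body (75 mm by 190 mm) begins 47 mm behind the grasp point.
Start: joints at [0.954, 0.342, 1.524, -0, 1.275, -0.146], TCP at [0.238, 0.468, 0.227] pointing down, gripper open.
Joint ranges: [-2.53, 2.53], [-0.77, 2.02], [0.04, 2.7], [-1, 4.14], [0.28, 2.66], [-3.11, 3.11]. Speed limits (rad/s): [2.57, 2.57, 3.14, 3.14, 3.14, 3.14].

INTERFACE

Orientations are given as [roll, pitch, yaw] about the fixed x, y, z axes, in that order (R = Rz(yaw) Ry(pitch) Rx(roll)).
In Python, from cell import * gives the robot as it stands.
- The arm moves only by the shell command python3 -m inch 'ROWS' [OPENING] [FORCE]. ROWS is JSON, a list that holds one entry, the list of rows, each a list of 4 numbers: the shift along the tool's x, y, z in mm, then the turn about the tool's z in rad. In form: [[[x, y, z, roll], ...]]. A call has 1 to 10 rows; each row shifts and turns the commanded pose from where the row before left it, along the tool's axes as they then stand; what a row does not reach is not made up. A row lasts 1/8 s, in which the tool goes at most 62.5 mm and 10.7 degrees, less where a joint would pass 70% of its speed; a pose out of reach is approached as far as the arm can. A call with a gripper value outside its range is refused whole. OPENING is the closure, from -1 (fully open) to 1 (shut), set as the call begins (- or left out, the last holds). The fingers move at their own pace and stop on an object; FORCE is the grip in N (left out, the last holds). Time passes only in rows, so rows that do not move let the fingers close. It gives the time, the measured TCP pose, the force and the opening at its end, in the units of the state.
- observe(): the state, without advancing time (a new reading comes with each control period).
- read_camera(name): name is "side" or "top" or "wrist"; returns a dict with "img" (400x640x3 uint8, blue, green, red), "fx", "fy", "cx", "cy" (pixels), "eye" and "rotation" of the camera in the world; the wrist camera has in their place "T_tool_cam" (4x4, takes a point from camera to tool coordinates, whose origin is the TCP and whose axes are the flange's). Camera axes: x right, y down, z forward; pixel columns grow to the right and rows downward; lengths in m; the calibration is good to about 2 mm. The wrist camera is an equidistant fisheye: a pixel r from the principal point sees the ray r / f radians off the axis. A picture is of the moment at which its call begins: read the wrist's pose just before it. There is no depth.
- hand_in(): hands the job in, once; it reports no verdict.
Trained networks look in the newest picture that a camera, given by its name, has taken for a name from the list of things; names that differ only in an ending like _2 or _b are one class to them, and where a whole thing is asked for, a point or a joint stands for the part that bears it (a point fixed in the world has none). Each returns a list of dicts, best first, with "conf" (0 to 1); they miss things now and then, are a little off and sometimes report something else, mostly with a low value. They report only what shows in the picture. A call takes as long as a camera call. They do not tell look-alikes from the thing itself.
- boxes_of(camera, label): "at" ([row, column] in pixels, amid what is visible of it).
- place_of(camera, label): "at" ([row, column] in pixels: a listed point, or the origin of a listed thing).
The state is a dict: "time": time; "qpos": joint angles; "qvel": joint speeds; "joint_efforts": joint torques, N m; "tool_pos": TCP position; "tool_rot": TCP orientation; "contact_force": force on the tool from outside, world axes, zero at the start; "torque": the same for the moment, N m; "opening": finger opening in m.
Only numpy, scipy, OpenCV 4.12 (cv2) and the standard library are available. Lean on these libraries where they do the work, as an engineer would, in place of code of your own. Each camera call takes 0.05 s, during which the arm holds its last target. There are 200 camera calls.

## Working session

There is one attempt and no reset: what is moved stays moved. The work goes in short steps, Python scripts to look and compute and a shell command to move; the robot and the scene stay as the last step left them, time stands still between calls to the robot, and variables do not carry over. Pictures are saved under pics/ and viewed, about 8 in all and at most 12, crops included, and the job is handed in when it is done.

```bash
ls; mkdir -p pics
cat > h.py <<'E'
from cell import *
import numpy as np, cv2
def ray(c,px):
    r,cl=px; d=np.array([(cl-c["cx"])/c["fx"],(r-c["cy"])/c["fy"],1.0]); return np.array(c["rotation"])@d
def world(c,px,z):
    d=ray(c,px); e=np.array(c["eye"]); return e+d*(z-e[2])/d[2]
def pix(c,p):
    q=np.array(c["rotation"]).T@(np.array(p)-np.array(c["eye"])); return c["cy"]+c["fy"]*q[1]/q[2], c["cx"]+c["fx"]*q[0]/q[2]
E
python3 - <<'E'
from h import *
s=observe(); print(s)
for n in ("top","side"):
    c=read_camera(n); cv2.imwrite(f"pics/{n}0.png",c["img"]); print(n,c["eye"],c["fx"],np.round(c["rotation"],3).tolist())
    for l,z in (("jig",0),("jig_corner",.01),("board",.01),("blank",0),("weight",0),("disc",0),("offcut",0),("mallet",0),("hammer",0),("cup",0),("bowl",0)):
        for o in place_of(n,l)[:3]:
            print(l,round(o["conf"],2),np.round(o["at"]),np.round(world(c,o["at"],z),3)[:2])
E
```

```text
pics
{'time': 0.0, 'qpos': array([ 9.54005859e-01,  3.42722236e-01,  1.52498788e+00,  8.06601095e-06,
        1.27541281e+00, -1.46001326e-01]), 'qvel': array([-0.00074182,  0.00071992, -0.00104238, -0.00069505, -0.00191962,
        0.00035895]), 'joint_efforts': array([-1.45336493e-03, -4.31239522e+01, -2.44216633e+01,  7.17455777e-02,
        5.59667917e-02, -8.70640656e-05]), 'tool_pos': array([0.23788048, 0.46756832, 0.22605539]), 'tool_rot': array([-3.14007979e+00, -2.30259087e-04,  2.67080098e+00]), 'contact_force': array([-0.42979457, -0.08835513,  0.25438139]), 'torque': array([-0.06462352,  0.01687657, -0.00546179]), 'opening': 0.09195800962501574}
top [ 0.23236435 -0.02445682  1.38250899] 398.029271639864 [-2.939, 0.001, -1.545]Traceback (most recent call last):
  File "<stdin>", line 7, in <module>
  File "h.py", line 6, in world
    d=ray(c,px); e=np.array(c["eye"]); return e+d*(z-e[2])/d[2]
                                                           ~^^^
IndexError: invalid index to scalar variable.
```

```bash
sed -i 's/np.array(c\["rotation"\])/Rm(c)/' h.py
cat >> h.py <<'E'
from scipy.spatial.transform import Rotation as Ro
def Rm(c): return Ro.from_euler("xyz",c["rotation"]).as_matrix()
E
python3 - <<'E'
from h import *
for n in ("top","side"):
    c=read_camera(n); cv2.imwrite(f"pics/{n}0.png",c["img"]); print(n,c["eye"],c["fx"],np.round(c["rotation"],3).tolist())
    for l,z in (("jig",0),("jig_corner",.01),("board",.01),("blank",0),("weight",0),("disc",0),("offcut",0),("mallet",0),("hammer",0),("cup",0),("bowl",0)):
        for o in place_of(n,l)[:3]:
            print(l,round(o["conf"],2),np.round(o["at"]),np.round(world(c,o["at"],z),3)[:2])
print(observe()["time"])
E
```

```text
top [ 0.23236435 -0.02445682  1.38250899] 398.029271639864 [-2.939, 0.001, -1.545]
jig 0.7 [212. 367.] [ 0.496 -0.175]
jig_corner 0.67 [182. 245.] [0.59  0.261]
board 0.71 [203. 280.] [0.518 0.131]
blank 0.74 [209. 366.] [ 0.505 -0.171]
blank 0.66 [255. 478.] [ 0.354 -0.561]
blank 0.6 [258. 376.] [ 0.334 -0.208]
weight 0.7 [172. 386.] [ 0.644 -0.246]
weight 0.58 [134. 359.] [ 0.785 -0.147]
disc 0.74 [186. 443.] [ 0.599 -0.447]
disc 0.58 [226. 416.] [ 0.451 -0.349]
disc 0.36 [182. 244.] [0.593 0.264]
offcut 0.79 [261. 376.] [ 0.325 -0.208]
mallet 0.84 [208. 175.] [0.492 0.502]
mallet 0.51 [204. 278.] [0.518 0.138]
hammer 0.57 [186. 443.] [ 0.596 -0.449]
cup 0.57 [254. 428.] [ 0.354 -0.388]
bowl 0.9 [131. 360.] [ 0.799 -0.149]
side [0.3097622  1.21487142 0.97917385] 468.02699280744827 [-2.211, 0.02, -2.996]
jig 0.68 [339. 298.] [0.501 0.496]
jig 0.39 [184. 253.] [ 0.797 -0.162]
jig_corner 0.71 [268. 284.] [0.585 0.262]
board 0.7 [240. 318.] [0.505 0.13 ]
blank 0.95 [190. 335.] [ 0.49  -0.159]
weight 0.84 [169. 300.] [ 0.642 -0.283]
weight 0.63 [187. 380.] [ 0.331 -0.198]
weight 0.37 [144. 317.] [ 0.606 -0.483]
disc 0.62 [162. 347.] [ 0.469 -0.357]
offcut 0.54 [184. 377.] [ 0.341 -0.212]
mallet 0.8 [340. 301.] [0.492 0.499]
hammer 0.87 [145. 316.] [ 0.612 -0.475]
hammer 0.72 [187. 335.] [ 0.494 -0.177]
cup 0.67 [164. 378.] [ 0.344 -0.356]
bowl 0.96 [185. 254.] [ 0.79  -0.158]
1.3
```

View pics/top0.png

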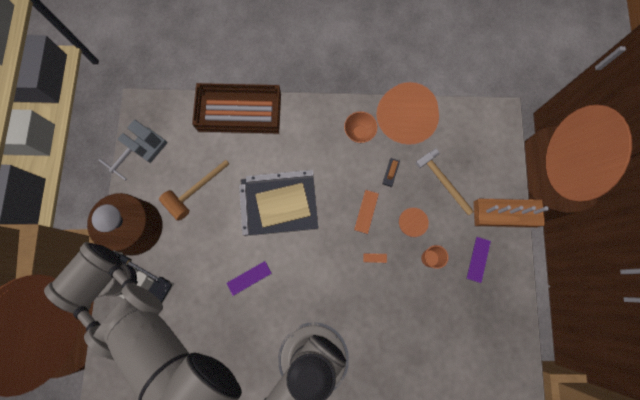

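View pics/side0.png

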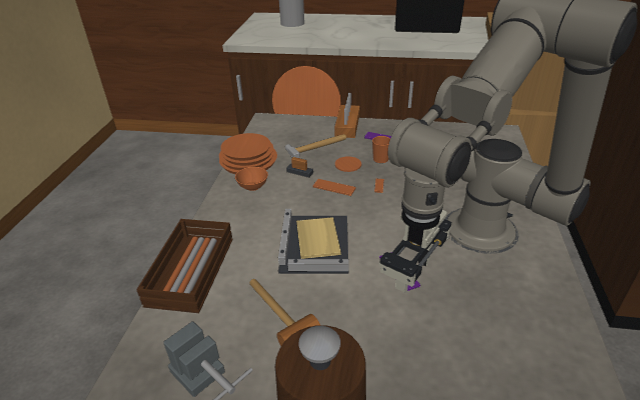

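Run:
```python
from h import *
c=read_camera("top"); im=c["img"]; hsv=cv2.cvtColor(im,cv2.COLOR_BGR2HSV)
def px(r,cl): return hsv[r,cl]
print("board",px(205,283),"blank",px(212,367),"plate",px(225,255),"fence",px(175,270),px(210,243))
def rect(box,lo,hi,z):
    r0,r1,c0,c1=box; m=cv2.inRange(hsv[r0:r1,c0:c1],lo,hi)
    n,lab,st,_=cv2.connectedComponentsWithStats(m); k=1+np.argmax(st[1:,4])
    ys,xs=np.nonzero(lab==k)
    W=np.array([world(c,(y+r0,x+c0),z)[:2] for y,x in zip(ys,xs)])
    R=cv2.minAreaRect((W*1000).astype(np.float32)); print(R, W.mean(0))
rect((175,240,235,325),(18,60,90),(35,255,255),.022)
rect((185,240,350,385),(3,90,90),(15,255,255),.008)
crop=cv2.resize(im[165:245,230:390],None,fx=5,fy=5,interpolation=cv2.INTER_CUBIC); cv2.imwrite("pics/crop1.png",crop)
```

```text
board [ 20  84 182] blank [ 10 145 158] plate [125  24  64] fence [144   9 147] [145  11 141]
((511.1708984375, 121.60409545898438), (122.48141479492188, 171.87570190429688), 15.421372413635254) [0.51058117 0.12170678]
((496.962646484375, -171.71632385253906), (49.67570877075195, 150.01705932617188), 75.09188079833984) [ 0.49624738 -0.17162981]
```

View pics/crop1.png

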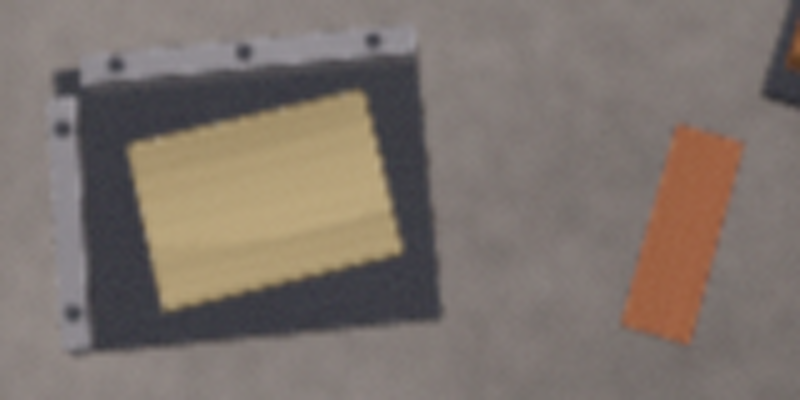

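Run:
```python
from h import *
c=read_camera("top"); g=cv2.cvtColor(c["img"],cv2.COLOR_BGR2GRAY).astype(float)
def cross(v,th):  # first subpixel upward crossing
    for i in range(len(v)-1):
        if v[i]<th<=v[i+1]: return i+(th-v[i])/(v[i+1]-v[i])
def fit(pts,z):
    W=np.array([world(c,p,z)[:2] for p in pts],np.float32)*1000
    vx,vy,x,y=cv2.fitLine(W,cv2.DIST_HUBER,0,.01,.01).ravel(); print(len(pts),"dir",round(np.arctan2(vy,vx),4),"pt",x,y); return
th=90
# long fence inner top edge: go up from plate row
A=[];B=[];C=[];D=[]
for cl in range(250,310):
    r0=183-int((cl-250)*.085)
    i=cross(g[r0:r0-12:-1,cl],th); A+= [(r0-i,cl)] if i else []
    r0=231-int((cl-250)*.085); i=cross(g[r0:r0+12,cl],th); C+=[(r0+i,cl)] if i else []
for r in range(188,230):
    c0=251; i=cross(g[r,c0:c0-12:-1],th); B+=[(r,c0-i)] if i else []
    c0=312; i=cross(g[r,c0:c0+12],th); D+=[(r,c0+i)] if i else []
print("long in");fit(A,.04);print("short in");fit(B,.04);print("-x edge");fit(C,.01);print("-y edge");fit(D,.01)
```

```text
long in
60 dir -1.4464 pt 596.96027 148.64026
short in
42 dir 0.1241 pt 490.3044 243.24344
-x edge
60 dir -1.4484 pt 415.3029 128.49744
-y edge
41 dir 0.1209 pt 497.0379 3.6969457
```

```bash
cat >> h.py <<'E'
YJ=.123; CO=np.array([.5848,.2557])
u=np.array([np.cos(YJ),np.sin(YJ)]); n=np.array([-u[1],u[0]])
def J(a,b): return CO+(a*u+b*n)/1000   # jig_corner mm -> world
def toJ(p): d=(np.array(p)[:2]-CO)*1000; return np.round([d@u,d@n],1)
def go(xy,z,yaw):
    s=observe(); y=s["tool_rot"][2]; t=(y-yaw+np.pi/2)%np.pi-np.pi/2  # turn about tool z; half turn is the same
    R=Ro.from_euler("xyz",[np.pi,0,y-t]).as_matrix()
    d=R.T@(np.array([*xy,z])-s["tool_pos"])*1000
    print("t",round(s["time"],2),"turn",round(t,3),"then shift",np.round(d,1),"q6",round(s["qpos"][5],2),"jig",toJ(s["tool_pos"]))
E
python3 - <<'E'
from h import *
print(grip_point_offset); go(J(-185,-124),.12,YJ)
E
```

```text
0.0188
t 1.4 turn -0.594 then shift [-133.  -377.1  106.7] q6 -0.15 jig [-318.   253.1]
```

```bash
python3 -m inch '[[[0,0,0,-0.1485],[0,0,0,-0.1485],[0,0,0,-0.1485],[0,0,0,-0.1485]]]' -1 30; python3 -m inch '[[[-17,-47,13,0],[-17,-47,13,0],[-17,-47,13,0],[-17,-47,13,0],[-17,-47,13,0],[-16,-47,14,0],[-16,-47,14,0],[-16,-48,14,0],[0,0,0,0]]]'
python3 - <<'E'
from h import *
go(J(-185,-124),.0135,YJ)
s=observe();c=read_camera("wrist"); cv2.imwrite("pics/w1.png",c["img"]); print(s["tool_pos"])
E
```

```text
time: 1.9
tool_pos: [0.2381, 0.4679, 0.2267]
tool_rot: [3.142, 0.0, -3.014]
contact_force: [-0.6, 0.2, -0.5]
opening: 0.0917
time: 3.02
tool_pos: [0.4174, 0.1075, 0.119]
tool_rot: [-3.141, -0.001, -3.023]
contact_force: [-0.6, -0.2, 0.2]
opening: 0.0919
t 3.02 turn -0.005 then shift [  0.6   2.5 105.5] q6 -1.61 jig [-184.4 -126.5]
[0.41736097 0.10749076 0.11900677]
```

View pics/w1.png

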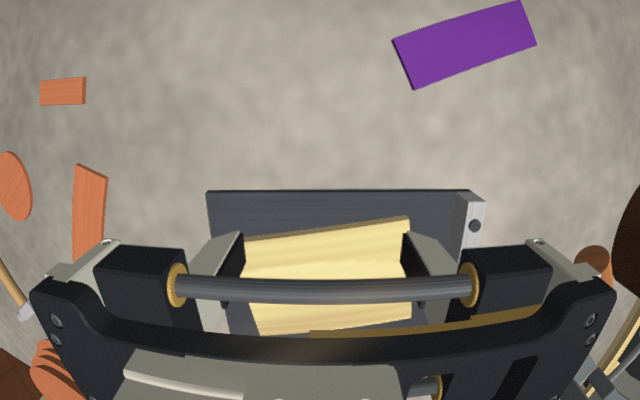

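```bash
python3 -m inch '[[[0,0,35,0],[0,0,35,0],[0,0,28,0],[0,0,7,0],[0,0,0,0]]]'; python3 -m inch '[[[-6,0,0,0],[-6,0,0,0],[-6,0,0,0],[-6,0,0,0],[-6,0,0,0],[-6,0,0,0],[-6,0,0,0],[-4,0,0,0],[0,0,0,0]]]'
python3 - <<'E'
from h import *
go(J(-130,-124),.0135,YJ)
E
```

```text
time: 3.7
tool_pos: [0.4165, 0.1108, 0.0151]
tool_rot: [3.141, 0.0, -3.017]
contact_force: [0.1, 0.5, 0.5]
opening: 0.0919
time: 4.82
tool_pos: [0.4627, 0.1158, 0.0147]
tool_rot: [3.142, 0.001, -3.019]
contact_force: [0.1, 0.5, 0.8]
opening: 0.0917
t 4.83 turn 0.0 then shift [-8.4 -0.1  1.2] q6 -1.61 jig [-138.4 -123.9]
```

```bash
python3 -m inch '[[[-3,0,1,0],[-3,0,0,0],[0,0,0,0]]]';for i in 1; do python3 -m inch '[[[-1.5,0,0,0],[-1.5,0,0,0],[0,0,0,0]]]'; done
python3 - <<'E'
from h import *
go(J(-130,-124),.0135,YJ)
c=read_camera("top"); cv2.imwrite("pics/crop2.png",cv2.resize(c["img"][160:250,225:335],None,fx=5,fy=5,interpolation=cv2.INTER_CUBIC))
E
```

```text
time: 5.2
tool_pos: [0.4685, 0.1166, 0.0137]
tool_rot: [3.142, 0.001, -3.018]
contact_force: [0.7, -0.2, 0.1]
opening: 0.0918
time: 5.58
tool_pos: [0.4709, 0.1169, 0.0137]
tool_rot: [3.142, -0.0, -3.018]
contact_force: [-1.2, -1.0, 1.9]
opening: 0.0919
t 5.58 turn 0.0 then shift [-0.1 -0.2  0.2] q6 -1.61 jig [-130.1 -123.8]
```

View pics/crop2.png

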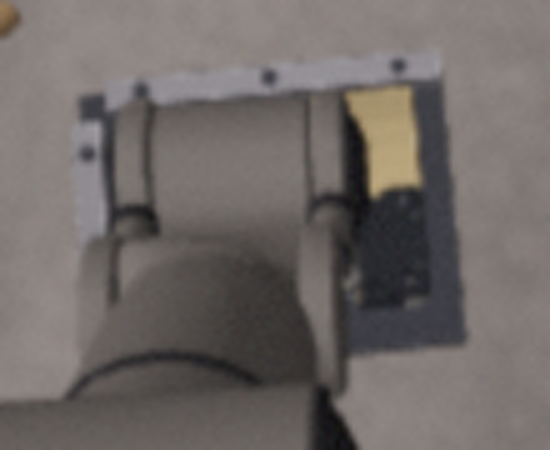

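```bash
python3 -m inch '[[[-1,0,0,0],[0,0,0,0]]]'; python3 -m inch '[[[-1,0,0,0],[0,0,0,0]]]'; python3 -m inch '[[[-1,0,0,0],[0,0,0,0]]]'
```

```text
time: 5.88
tool_pos: [0.4709, 0.1169, 0.0136]
tool_rot: [3.142, -0.002, -3.018]
contact_force: [-4.4, -1.6, 4.3]
opening: 0.0915
time: 6.12
tool_pos: [0.4709, 0.1169, 0.0135]
tool_rot: [3.141, -0.004, -3.018]
contact_force: [-8.0, -1.6, 5.8]
opening: 0.092
time: 6.38
tool_pos: [0.471, 0.1169, 0.0134]
tool_rot: [3.142, -0.006, -3.018]
contact_force: [-11.1, -2.6, 7.6]
opening: 0.0918
```

```bash
python3 -m inch '[[[5,0,0,0],[15,0,0,0],[0,0,-50,0],[0,0,-20,0]]]' -0.3; python3 -m inch '[[[0,0,0,0.175],[0,0,0,0.175],[0,0,0,0.175],[0,0,0,0.175],[0,0,0,0.175],[0,0,0,0.175],[0,0,0,0.175],[0,0,0,0.175],[0,0,0,0.171],[0,0,0,0]]]';python3 - <<'E'
from h import *
go(J(-62,-236),.0135,YJ+np.pi/2)
E
```

```text
time: 6.88
tool_pos: [0.4559, 0.115, 0.086]
tool_rot: [-3.142, 0.005, -3.018]
contact_force: [0.4, 0.1, 0.5]
opening: 0.0604
time: 8.12
tool_pos: [0.4548, 0.1149, 0.0839]
tool_rot: [3.14, -0.0, 1.695]
contact_force: [-0.2, -0.3, -0.2]
opening: 0.06
t 8.12 turn 0.001 then shift [-112.2   84.3   70.4] q6 -0.04 jig [-146.3 -123.8]
```

```bash
python3 -m inch '[[[-38,28,0,0],[-37,28,0,0],[-37,28,0,0],[0,0,30,0],[0,0,30,0],[0,0,10,0],[0,0,0,0]]]'
python3 - <<'E'
from h import *
go(J(-62,-236),.0135,YJ+np.pi/2)
s=observe();c=read_camera("wrist"); cv2.imwrite("pics/w2.png",c["img"])
E
```

```text
time: 9.0
tool_pos: [0.5513, 0.014, 0.0136]
tool_rot: [-3.141, -0.0, 1.696]
contact_force: [-0.7, 0.1, 0.4]
opening: 0.0592
t 9.0 turn 0.002 then shift [-0.3  0.9  0.1] q6 -0.24 jig [ -62.9 -235.7]
```

View pics/w2.png

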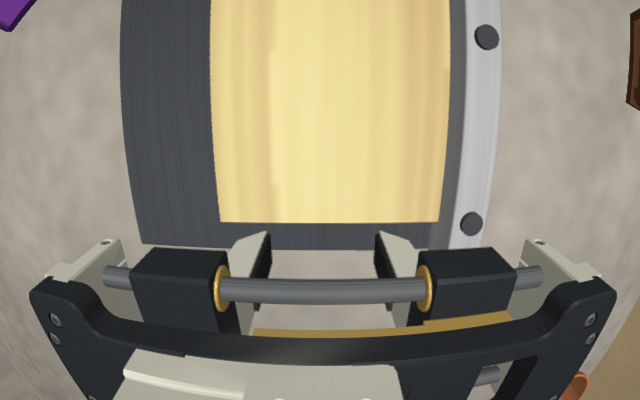

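```bash
python3 -m inch '[[[6,0,0,0],[6,0,0,0],[6,0,0,0],[6,0,0,0],[6,0,0,0],[6,0,0,0],[6,0,0,0],[6,0,0,0],[2,0,0,0],[0,0,0,0]]]';  python3 -m inch '[[[2,0,0,0],[2,0,0,0],[0,0,0,0]]]'; python3 -m inch '[[[1,0,0,0],[0,0,0,0]]]';python3 -m inch '[[[1,0,0,0],[0,0,0,0]]]'
python3 - <<'E'
from h import *
go(J(-62,-180),.0135,YJ+np.pi/2)
E
```

```text
time: 10.3
tool_pos: [0.5449, 0.0639, 0.0136]
tool_rot: [-3.141, -0.0, 1.694]
contact_force: [0.5, 0.3, 0.6]
opening: 0.0594
time: 10.68
tool_pos: [0.5445, 0.0677, 0.0137]
tool_rot: [-3.141, -0.0, 1.694]
contact_force: [-0.8, 0.4, -0.1]
opening: 0.0598
time: 10.92
tool_pos: [0.5445, 0.0686, 0.0137]
tool_rot: [3.142, -0.0, 1.694]
contact_force: [0.4, 0.4, 0.4]
opening: 0.0598
time: 11.18
tool_pos: [0.5446, 0.0692, 0.0138]
tool_rot: [3.141, 0.0, 1.694]
contact_force: [0.2, -2.8, 0.7]
opening: 0.0597
t 11.18 turn 0.0 then shift [0.1 0.8 0.3] q6 -0.14 jig [ -62.8 -180.1]
```

```bash
python3 -m inch '[[[1,0,0,0],[0,0,0,0]]]';python3 -m inch '[[[2,0,0,0],[0,0,0,0]]]'
python3 - <<'E'
from h import *
go(J(-62,-180),.0135,YJ+np.pi/2)
s=observe();c=read_camera("wrist"); cv2.imwrite("pics/w3.png",c["img"])
E
```

```text
time: 11.42
tool_pos: [0.5446, 0.0693, 0.0138]
tool_rot: [3.141, 0.002, 1.694]
contact_force: [0.6, -7.8, 0.5]
opening: 0.0598
time: 11.68
tool_pos: [0.5446, 0.0695, 0.0138]
tool_rot: [3.141, 0.004, 1.694]
contact_force: [0.2, -17.2, -0.8]
opening: 0.0598
t 11.68 turn 0.001 then shift [-0.1  0.8  0.3] q6 -0.13 jig [ -62.8 -179.9]
```

View pics/w3.png

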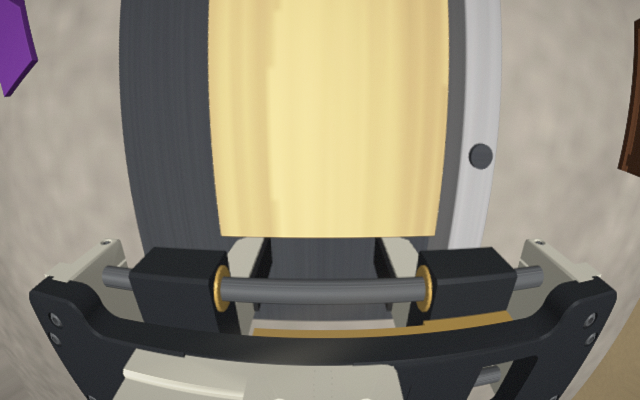

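```bash
python3 -m inch '[[[-8,0,0,0],[-12,0,0,0],[0,0,-50,0],[0,0,-40,0],[0,0,0,-0.17],[0,0,0,-0.17],[0,0,0,-0.17],[0,0,0,-0.17],[0,0,0,-0.17],[0,0,0,-0.17]]]' -0.4; python3 -m inch '[[[0,0,0,-0.168],[0,0,0,0]]]' -1
python3 - <<'E'
from h import *
go([.497,-.1717],.1,1.311+np.pi/2)
E
```

```text
time: 12.98
tool_pos: [0.5464, 0.0526, 0.1037]
tool_rot: [3.141, -0.0, 2.719]
contact_force: [0.2, 0.6, -0.1]
opening: 0.0645
time: 13.22
tool_pos: [0.5464, 0.0526, 0.1037]
tool_rot: [3.141, -0.0, 2.88]
contact_force: [0.4, -0.2, -0.2]
opening: 0.0793
t 13.22 turn -0.002 then shift [  -9.8 -229.4    3.7] q6 -1.35 jig [ -63.  -196.9]
```

```bash
python3 -m inch '[[[-2,-46,0,0],[-2,-46,0,0],[-2,-46,0,0],[-2,-46,0,0],[-2,-45,0,0],[0,0,0,0]]]' -1
python3 - <<'E'
from h import *
go([.497,-.1717],.002,1.311+np.pi/2)
s=observe();c=read_camera("wrist"); cv2.imwrite("pics/w4.png",c["img"])
c=read_camera("top"); hsv=cv2.cvtColor(c["img"],cv2.COLOR_BGR2HSV)
m=cv2.inRange(hsv[175:240,235:325],(18,60,90),(35,255,255)); k,lab,st,_=cv2.connectedComponentsWithStats(m); b=1+np.argmax(st[1:,4])
W=np.array([world(c,(y+175,x+235),.022)[:2]*1000 for y,x in zip(*np.nonzero(lab==b))],np.float32); r=cv2.minAreaRect(W); print(r,toJ(np.array(r[0])/1000),np.radians(r[2]))
E
```

```text
time: 13.98
tool_pos: [0.4968, -0.174, 0.1038]
tool_rot: [-3.141, 0.001, 2.874]
contact_force: [-0.1, 0.3, -0.7]
opening: 0.0915
t 13.97 turn -0.008 then shift [  0.4   2.3 101.8] q6 -1.79 jig [-140.  -415.6]
((536.3333740234375, 163.4298553466797), (122.36104583740234, 172.1356201171875), 6.922256946563721) [-59.4 -85.6] 0.12081617538658611
```

View pics/w4.png

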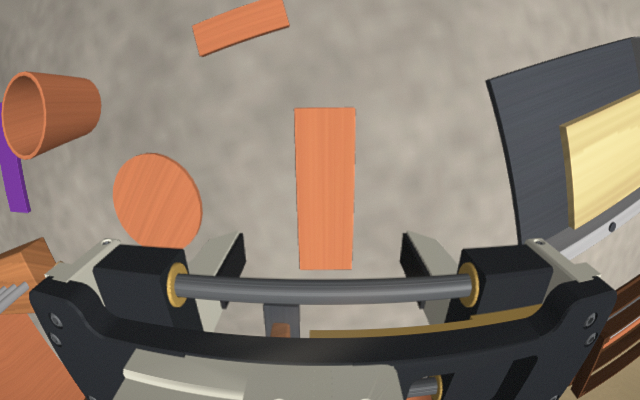

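Run:
```python
from h import *
s=observe();c=read_camera("wrist"); T=np.array(c["T_tool_cam"]);f=c["fx"]
R=Ro.from_euler("xyz",s["tool_rot"]).as_matrix()
def wp(px,z):
    v=np.array([px[1]-c["cx"],px[0]-c["cy"]]);r=np.linalg.norm(v);a=r/f
    d=R@T[:3,:3]@np.array([*(np.sin(a)*v/r),np.cos(a)]); e=s["tool_pos"]+R@T[:3,3]; return (e+d*(z-e[2])/d[2])[:2]*1000
P=np.array([wp(p,.008) for p in ((107,294),(108,355),(268,352),(268,300))]); print(P.round(1),P.mean(0)); print(cv2.minAreaRect(P.astype(np.float32)))
```

```text
[[ 417.  -173.8]
 [ 430.7 -126. ]
 [ 574.2 -162.9]
 [ 561.1 -210.9]] [ 495.74269076 -168.39930743]
((495.5953369140625, -168.31234741210938), (49.82200241088867, 149.4957275390625), 75.53832244873047)
```

```bash
python3 -m inch '[[[0,3,40,-0.008],[0,0,40,0],[0,0,16,0],[0,0,5.5,0],[0,0,0,0]]]'; python3 -m inch '[[[0,0,0,0],[0,0,0,0],[0,0,0,0],[0,0,0,0],[0,0,0,0]]]' 1 40;  python3 -m inch '[[[0,0,-10,0],[0,0,-40,0],[0,0,-50,0],[0,0,0,0]]]'
python3 - <<'E'
from h import *
go(J(-62,-90),.1,YJ+np.pi/2); print(observe()["opening"])
s=observe();c=read_camera("wrist"); cv2.imwrite("pics/w5.png",c["img"])
E
```

```text
time: 14.75
tool_pos: [0.4988, -0.1683, 0.0029]
tool_rot: [-3.141, 0.001, 2.89]
contact_force: [0.5, 1.0, 0.6]
opening: 0.0918
time: 15.38
tool_pos: [0.4983, -0.1689, 0.0024]
tool_rot: [-3.141, 0.001, 2.89]
contact_force: [-1.7, -3.7, 1.8]
opening: 0.0492
time: 15.88
tool_pos: [0.5001, -0.169, 0.1056]
tool_rot: [-3.14, 0.007, 2.89]
contact_force: [1.0, 0.2, -6.3]
opening: 0.0493
t 15.88 turn 1.196 then shift [321.1  74.2   5.6] q6 -1.79 jig [-136.2 -411.1]
0.04926897667269769
```

View pics/w5.png

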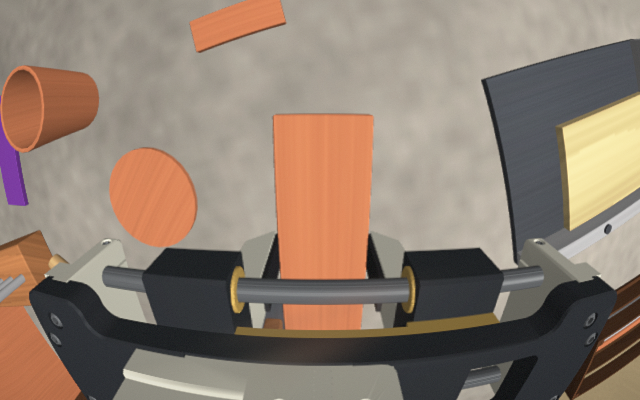

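```bash
python3 -m inch '[[[0,0,0,0.15],[0,0,0,0.15],[0,0,0,0.15],[0,0,0,0.15],[0,0,0,0.15],[0,0,0,0.15],[0,0,0,0.15],[0,0,0,0.146],[0,0,0,0]]]'; python3 -m inch '[[[20,4,0,0],[40,9,0,0],[40,9,0,0],[40,9,0,0],[40,10,0,0],[40,10,0,0],[40,10,0,0],[40,9,0,0],[20,4,0,0],[0,0,0,0]]]'
python3 - <<'E'
from h import *
go(J(-62,-90),.0265,YJ+np.pi/2); print(observe()["opening"])
E
```

```text
time: 17.05
tool_pos: [0.4967, -0.1675, 0.1]
tool_rot: [-3.138, -0.003, 1.695]
contact_force: [0.6, 0.4, -6.9]
opening: 0.0491
time: 18.3
tool_pos: [0.5314, 0.1599, 0.1016]
tool_rot: [-3.14, -0.0, 1.698]
contact_force: [-0.3, -0.5, -6.3]
opening: 0.0492
t 18.3 turn 0.004 then shift [-1.5  2.7 75.1] q6 0.03 jig [-64.7 -88.5]
0.04922782995575197
```

```bash
python3 -m inch '[[[-1.5,2.7,30,0.004],[0,0,30,0],[0,0,10,0],[0,0,3,0],[0,0,0,0]]]'; python3 -m inch '[[[0,0,1.5,0],[0,0,0,0]]]'
python3 - <<'E'
from h import *
go(J(-62,-90),.0244,YJ+np.pi/2)
s=observe();c=read_camera("wrist"); cv2.imwrite("pics/w6.png",c["img"])
E
```

```text
time: 18.92
tool_pos: [0.5358, 0.157, 0.0301]
tool_rot: [3.14, -0.0, 1.69]
contact_force: [-0.2, 0.6, -5.7]
opening: 0.0494
time: 19.18
tool_pos: [0.5354, 0.1572, 0.0283]
tool_rot: [3.141, -0.0, 1.69]
contact_force: [-0.3, 0.2, -5.1]
opening: 0.049
t 19.18 turn -0.004 then shift [ 1.7 -0.9  3.9] q6 0.03 jig [-61.1 -91.7]
```

View pics/w6.png

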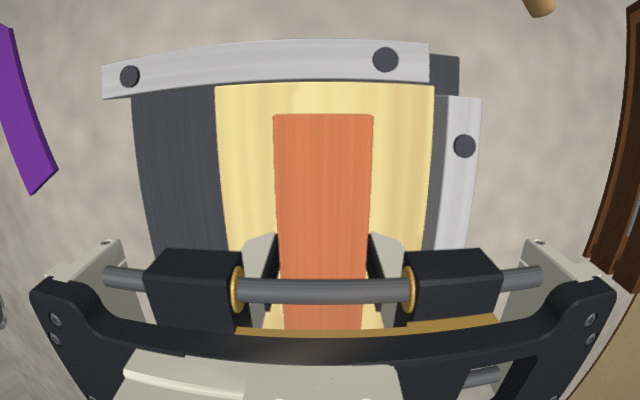

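```bash
python3 -m inch '[[[0,0,2,0],[3,0,0,0],[3,0,0,0],[3,0,0,0],[0,0,1,0],[0,0,0,0]]]'; python3 -m inch '[[[2,0,0.5,0],[2,0,0,0],[0,0,0,0]]]'; python3 -m inch '[[[1,0,0,0],[0,0,0,0]]]';  python3 -m inch '[[[1,0,0,0],[0,0,0,0]]]';python3 -m inch '[[[1,0,0,0],[0,0,0,0]]]'
python3 - <<'E'
from h import *
go(J(-62,-75),.0244,YJ+np.pi/2)
E
```

```text
time: 19.98
tool_pos: [0.534, 0.1661, 0.0246]
tool_rot: [-3.141, 0.0, 1.69]
contact_force: [-0.2, 1.1, -5.9]
opening: 0.0492
time: 20.35
tool_pos: [0.5338, 0.1703, 0.0244]
tool_rot: [3.141, -0.0, 1.69]
contact_force: [0.3, -0.3, -3.0]
opening: 0.0492
time: 20.6
tool_pos: [0.5337, 0.1711, 0.0244]
tool_rot: [3.141, -0.0, 1.69]
contact_force: [0.1, -2.0, -3.0]
opening: 0.0492
time: 20.85
tool_pos: [0.5335, 0.172, 0.0244]
tool_rot: [3.141, 0.0, 1.69]
contact_force: [-0.2, -2.6, -1.0]
opening: 0.0494
time: 21.1
tool_pos: [0.5334, 0.173, 0.0244]
tool_rot: [3.141, 0.0, 1.69]
contact_force: [-0.8, -2.4, 0.7]
opening: 0.049
t 21.1 turn -0.004 then shift [ 0.7 -0.9  0. ] q6 0.06 jig [-61.1 -75.7]
```

```bash
python3 -m inch '[[[1,0,0,0],[0,0,0,0]]]';  python3 -m inch '[[[1,0,0,0],[0,0,0,0]]]';python3 -m inch '[[[1,0,0,0],[0,0,0,0]]]'; python3 -m inch '[[[1,0,0,0],[0,0,0,0]]]'
python3 - <<'E'
from h import *
go(J(-62,-75),.0244,YJ+np.pi/2)
E
```

```text
time: 21.35
tool_pos: [0.5333, 0.1739, 0.0244]
tool_rot: [3.141, 0.0, 1.69]
contact_force: [0.4, -4.1, 1.4]
opening: 0.0492
time: 21.6
tool_pos: [0.5333, 0.174, 0.0244]
tool_rot: [3.141, 0.002, 1.69]
contact_force: [1.0, -9.0, 1.3]
opening: 0.0491
time: 21.85
tool_pos: [0.5333, 0.1741, 0.0244]
tool_rot: [3.141, 0.003, 1.69]
contact_force: [2.4, -13.6, 2.5]
opening: 0.0492
time: 22.1
tool_pos: [0.5333, 0.1741, 0.0244]
tool_rot: [-3.142, 0.004, 1.69]
contact_force: [1.6, -17.4, 2.9]
opening: 0.0492
t 22.1 turn -0.003 then shift [-0.3 -0.9 -0. ] q6 0.07 jig [-61.1 -74.7]
```

```bash
python3 -m inch '[[[-3.5,0,0,0],[0,0,0,0]]]'; python3 -m inch '[[[0,0,0,0],[0,0,0,0],[0,0,0,0],[0,0,-15,0],[0,0,-45,0],[0,0,0,-0.171],[0,0,0,-0.17],[0,0,0,-0.17],[0,0,0,-0.17],[0,0,0,-0.17]]]' -0.348; python3 -m inch '[[[0,0,0,-0.18],[0,0,0,-0.18],[0,0,0,-0.18],[0,0,0,-0.18],[0,0,0,0]]]' -0.74
python3 - <<'E'
from h import *
go(J(-109,-78),.0255,YJ)
E
```

```text
time: 22.35
tool_pos: [0.5334, 0.1736, 0.0244]
tool_rot: [3.141, -0.0, 1.689]
contact_force: [0.1, -2.8, 3.0]
opening: 0.0496
time: 23.6
tool_pos: [0.5334, 0.1737, 0.0854]
tool_rot: [3.141, 0.001, 2.546]
contact_force: [0.3, 0.2, 0.6]
opening: 0.0624
time: 24.22
tool_pos: [0.5335, 0.1737, 0.0852]
tool_rot: [3.141, 0.001, -3.024]
contact_force: [0.1, 0.3, 0.3]
opening: 0.0799
t 24.23 turn -0.005 then shift [48.  -2.9 59.7] q6 -1.51 jig [-61.  -75.1]
```

```bash
python3 -m inch '[[[24,-1.5,0,-0.005],[24,-1.5,0,0],[0,0,30,0],[0,0,22,0],[0,0,7.5,0],[0,0,0,0]]]'; python3 -m inch '[[[-4,0,0,0],[-5,0,0,0],[-5,0,0,0],[-5,0,0,0],[-5,0,0,0],[-5,0,0,0],[-5,0,0,0],[-5,0,0,0],[-5,0,0,0],[0,0,0,0]]]'
python3 - <<'E'
from h import *
go(J(-60,-78),.0255,YJ)
E
```

```text
time: 24.98
tool_pos: [0.486, 0.1648, 0.0249]
tool_rot: [3.141, -0.0, -3.019]
contact_force: [0.2, -0.2, -0.3]
opening: 0.0801
time: 26.22
tool_pos: [0.5292, 0.1702, 0.0247]
tool_rot: [3.142, -0.001, -3.017]
contact_force: [-2.5, -0.3, 2.1]
opening: 0.0797
t 26.23 turn 0.001 then shift [-5.7  0.1 -0.8] q6 -1.52 jig [-65.7 -78.1]
```

```bash
python3 -m inch '[[[-2,0,0,0],[-2,0,0,0],[0,0,0,0]]]'; python3 -m inch '[[[-1,0,0,0],[0,0,0,0]]]';  python3 -m inch '[[[-1,0,0,0],[0,0,0,0]]]';python3 -m inch '[[[-1,0,0,0],[0,0,0,0]]]'; python3 -m inch '[[[-1,0,0,0],[0,0,0,0]]]'
python3 - <<'E'
from h import *
go(J(-60,-78),.0255,YJ)
E
```

```text
time: 26.6
tool_pos: [0.5329, 0.1706, 0.0247]
tool_rot: [3.142, -0.001, -3.017]
contact_force: [-5.0, 0.4, 2.9]
opening: 0.0799
time: 26.85
tool_pos: [0.534, 0.1708, 0.0247]
tool_rot: [-3.142, -0.001, -3.017]
contact_force: [-5.9, -0.7, 3.5]
opening: 0.0793
time: 27.1
tool_pos: [0.5348, 0.1709, 0.0246]
tool_rot: [3.142, -0.001, -3.017]
contact_force: [-5.7, 0.2, 3.5]
opening: 0.0798
time: 27.35
tool_pos: [0.5348, 0.1709, 0.0246]
tool_rot: [-3.142, -0.004, -3.017]
contact_force: [-8.7, -1.2, 5.5]
opening: 0.0799
time: 27.6
tool_pos: [0.5349, 0.1709, 0.0245]
tool_rot: [-3.141, -0.005, -3.017]
contact_force: [-11.5, -1.5, 8.7]
opening: 0.0798
t 27.6 turn 0.001 then shift [ 0.1  0.  -1. ] q6 -1.52 jig [-59.9 -78. ]
```

```bash
python3 -m inch '[[[4,0,0,0],[12,0,0,0],[0,0,-30,0],[0,0,-40,0],[0,0,0,0.175],[0,0,0,0.175],[0,0,0,0.175],[0,0,0,0.175],[0,0,0,0.175],[0,0,0,0.175]]]' ; python3 -m inch '[[[0,0,0,0.175],[0,0,0,0.175],[0,0,0,0.171],[0,0,0,0]]]' 1 20;python3 - <<'E'
from h import *
go(J(-27,-180),.0255,YJ+np.pi/2)
E
```

```text
time: 28.85
tool_pos: [0.5217, 0.1692, 0.0948]
tool_rot: [3.14, 0.001, 2.21]
contact_force: [-1.0, -0.2, -0.4]
opening: 0.0798
time: 29.35
tool_pos: [0.5217, 0.1692, 0.0948]
tool_rot: [3.141, -0.0, 1.696]
contact_force: [0.4, -0.5, -0.5]
opening: 0.0447
t 29.35 turn 0.003 then shift [-101.9   46.3   69.3] q6 0.05 jig [-73.3 -78.1]
```

```bash
python3 -m inch '[[[-34,15.5,0,0],[-34,15.5,0,0],[-34,15.3,0,0],[0,0,0,0],[0,0,30,0],[0,0,30,0],[0,0,9,0],[0,0,0,0]]]'; python3 -m inch '[[[5,0,0,0],[5,0,0,0],[5,0,0,0],[3,0,0,0],[0,0,0,0]]]'; python3 -m inch '[[[1,0,0,0],[0,0,0,0]]]';  python3 -m inch '[[[1,0,0,0],[0,0,0,0]]]';python3 - <<'E'
from h import *
go(J(-27,-160),.0255,YJ+np.pi/2)
c=read_camera("wrist"); cv2.imwrite("pics/w7.png",c["img"])
E
```

```text
time: 30.35
tool_pos: [0.5798, 0.0743, 0.0257]
tool_rot: [-3.141, -0.0, 1.696]
contact_force: [0.4, -0.5, 0.1]
opening: 0.0004
time: 30.98
tool_pos: [0.5779, 0.0918, 0.0258]
tool_rot: [3.141, -0.0, 1.695]
contact_force: [-0.3, -0.6, 0.8]
opening: 0.0006
time: 31.22
tool_pos: [0.5778, 0.0925, 0.0257]
tool_rot: [-3.142, -0.0, 1.695]
contact_force: [-0.0, 0.4, -0.0]
opening: 0.0005
time: 31.48
tool_pos: [0.5777, 0.0933, 0.0257]
tool_rot: [3.142, 0.0, 1.695]
contact_force: [0.5, -1.4, 0.1]
opening: 0.0005
t 31.48 turn 0.001 then shift [ 0.3 -0.1  0.2] q6 -0.09 jig [ -26.9 -160.3]
```

View pics/w7.png

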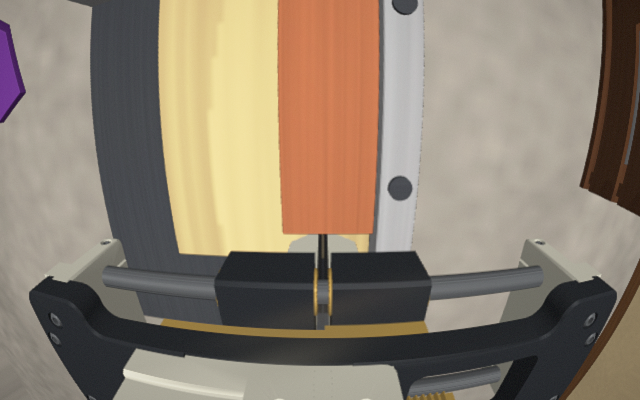

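Blank lies along the long fence (cols 280–378, end at row 234), square with the board. Firm up this push, then retreat and check.

```bash
python3 -m inch '[[[1,0,0,0],[0,0,0,0]]]';  python3 -m inch '[[[1,0,0,0],[0,0,0,0]]]';python3 -m inch '[[[1,0,0,0],[0,0,0,0]]]'; python3 -m inch '[[[-5,0,0,0],[-20,0,0,0],[0,0,-40,0],[0,0,-50,0],[-50,0,0,0],[-50,0,0,0],[-50,0,0,0],[0,0,0,0],[0,0,0,0]]]'
cat > chk.py <<'E'
from h import *
c=read_camera("top"); hsv=cv2.cvtColor(c["img"],cv2.COLOR_BGR2HSV)
def rc(lo,hi,z):
    m=cv2.inRange(hsv[165:240,235:325],lo,hi); k,lab,st,_=cv2.connectedComponentsWithStats(m); b=1+np.argmax(st[1:,4])
    W=np.array([world(c,(y+165,x+235),z)[:2]*1000 for y,x in zip(*np.nonzero(lab==b))],np.float32)
    r=cv2.minAreaRect(W); B=np.array([toJ(p/1000) for p in cv2.boxPoints(r)]); print(np.round(r[1],1),round(np.radians(r[2]),3),B.tolist())
rc((17,50,90),(35,255,255),.022); rc((3,90,90),(15,255,255),.03)
cv2.imwrite("pics/crop3.png",cv2.resize(c["img"][160:250,225:335],None,fx=5,fy=5,interpolation=cv2.INTER_CUBIC))
print(observe()["time"])
E
python3 chk.py
```

```text
time: 31.78
tool_pos: [0.5777, 0.0937, 0.0257]
tool_rot: [-3.142, 0.001, 1.695]
contact_force: [0.7, -5.8, 0.2]
opening: 0.0006
time: 32.02
tool_pos: [0.5777, 0.0938, 0.0257]
tool_rot: [-3.142, 0.002, 1.695]
contact_force: [1.3, -9.2, -0.0]
opening: 0.0006
time: 32.28
tool_pos: [0.5777, 0.094, 0.0258]
tool_rot: [-3.142, 0.004, 1.695]
contact_force: [0.5, -12.8, -0.1]
opening: 0.0007
time: 33.4
tool_pos: [0.5987, -0.0773, 0.1155]
tool_rot: [-3.141, -0.001, 1.694]
contact_force: [-0.7, -0.1, -0.3]
opening: 0.0004
[120.9 170.6] 0.109 [[-119.2, -0.3], [-121.6, -170.9], [-0.7, -172.6], [1.7, -2.1]]
[ 51.2 150.3] 0.119 [[-48.6, -0.8], [-49.2, -151.0], [1.9, -151.2], [2.5, -1.0]]
33.45
```

View pics/crop3.png

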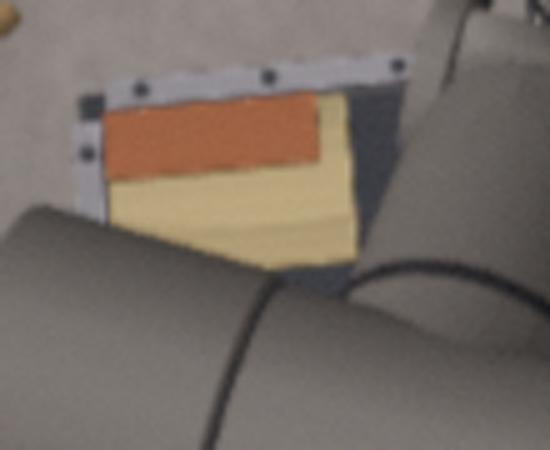

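```bash
python3 -m inch '[[[-30,-25,0,0],[-30,-25,0,0],[-30,-25,0,0],[-20,-25,0,0],[0,0,0,0],[0,0,0,0]]]'; python3 chk.py
```

```text
time: 34.2
tool_pos: [0.514, -0.1975, 0.1159]
tool_rot: [3.141, -0.0, 1.696]
contact_force: [-0.8, -0.1, 0.1]
opening: 0.0005
[122.7 172.7] 0.125 [[-120.8, 0.7], [-120.5, -172.0], [2.2, -171.8], [1.9, 0.9]]
[ 51.5 151.4] 0.128 [[-49.6, -0.1], [-48.8, -151.5], [2.6, -151.2], [1.9, 0.2]]
34.25
```

```bash
python3 -c "
from cell import *
print(hand_in())"
```

```text
the job is handed in; nothing more can be done
None
```

The board and the blank are both square against the two fences, and I handed the job in about 34 s into the 61 s allowed; no verdict came back.

**What I did:**
- I pushed the board against the long fence, then the short fence, until the force rose (about 11 N and 17 N).
- I gripped the copper blank across its width, turned it, laid it on the board and bumped it against the short fence.
- After letting go I pushed its long edge against the long fence, then its end against the short fence. Each stopped firmly at 11–13 N.

**Last check (top camera, arm clear of the jig):** positions are in jig_corner.

| | x (mm) | y (mm) | Wanted x, y (mm) | Off square (rad) |
|---|---|---|---|---|
| Board | about -59 | about -85.5 | -60, -85 | 0.002 |
| Blank | about -23.5 | about -75.5 | -25, -75 | 0.005 |

- **Disagreement:** The reading just before this one put the board about 0.014 rad off square, but the arm was covering part of it. The clear view did not bear that out.
- **Not checked:** I did not re-measure the bystanders at the end. No unexpected contact force showed in the readings.

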